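# Set up the belt sander for a gilded moulding

## Task

Get the bench sander ready for the raw back of the fragile gilded moulding: first turn the speed dial so that its red pointer is at the green mark. Then lift the moulding off its rest and lay it gently (not dropped) on the belt, gilded side up, lengthwise along the middle of the belt, with one end up against the steel stop. The gilding cracks easily: grip it with no more than 12 newtons, never bump or press it against anything with more than 25, and leave the other things on the bench where they are.

Things in the scene. Friction and masses are not known exactly. Their poses are not given: they have to be found in the camera images.
- sander: Bench belt sander on a plywood stand, fixed, switched off: the belt does not move. Origin at table height under the belt's middle. The brown belt is flat, 100 mm wide (sander's x), 300 mm long (y), its top 120 mm high. Steel stop across it near its +y end. At the -y end a grey control pod, 120 x 110 mm, 85 mm high, centred at y = -215 mm, carries the dial. Motor low on the +x side.
- stop_face (a point): Point at belt height on the face of the steel stop, above the belt's centre line: (0, 125, 120) mm in the sander's frame. The face looks along the sander's -y, is 118 mm wide and rises 27 mm above the belt; posts at its two ends (58 to 70 mm from the centre line) have the same height.
- dial (a joint): Angle of the speed dial (rad), 0 to 2.8. Seen from above it turns clockwise as it grows. At 0 the pointer points along the sander's -x; at q it points along (-cos q, +sin q) in the sander's x and y. It stays where it is left; stiff to about 0.05 N m.
- dial_axis (a point): Point on the dial's vertical axis at the height to grip, 112 mm above the table, 25 mm above the dial's underside. Black dial: 60 mm disc, 8 mm thick, with an upright grip bar across it, 56 mm long (along the pointer), 14 mm thick, from 17 mm below to 15 mm above this point.
- dial_pointer (a point): Outer tip of the red pointer, 42 mm from the dial's axis; a white line on top of the grip bar points the same way.
- mark (a point): The green mark on the white scale around the dial, 42 mm from the dial's axis. It is fixed; the pointer tip should come next to it (same place seen from above).
- rest: Wooden rest, fixed: a board 100 mm (x) x 190 mm (y), 30 mm high, with two felt-covered bearers across it at y = +-50 mm (24 mm wide), their top 70 mm above the table; free space between them. Origin at table height under its middle.
- moulding: Gilded moulding, a carved strip on the rest: 140 mm long (y), 46 mm wide (x); straight-sided wooden slab 22 mm high, gilded leaves on top to 35 mm, narrower than the slab. Origin at the middle of its underside, z up through the gilded side. Both ends alike. 0.15 to 0.3 kg. Fragile: a grip force (each finger) above 13 N or a bump above 25 N cracks it; 5 to 8 N holds it.
- glue: White glue bottle, 60 mm across, 150 mm tall; leave it alone. Origin under its middle.
- cork_block: Cork sanding block 60 x 110 x 30 mm, leave it alone. Origin under its middle.
- driver: Screwdriver with blue handle, 200 mm long (x), 26 mm high; leave it alone. Origin at table height under its middle.
Mind the look-alikes: they are no part of the job. What is shaped like the moulding but black, purple or white is not meant.

How it is judged:
By the outcome, as a careful person would: the job done as asked, in the order asked, and still so for the second after the job is handed in, with the robot touching nothing.
It also fails if it takes over 58 s, if anything falls off the work surface, if the arm or the gripper's body presses on something with over 40 N, if the wrist force passes 120 N, or if a joint passes its speed limit or range.

## Robot

A 6-joint arm with a two-finger parallel gripper is mounted at the origin on the work surface. World frame = base frame: x ahead of the robot, y to its left, z up, the work surface at z = 0. Lengths are in mm, angles in rad, forces in N, time in s.
With the tool pointing down it reaches from about 400 to 925 mm from the base axis. Payload 12.5 kg.
Tool frame: the origin (TCP) lies midway between the tips of the shut fingers; the grasp point (between the pads) lies 19 mm behind it; z points along the fingers, y is the line along which they close (so a half turn about z gives the same grasp; the last joint's range is limited). The gripper opens to 95 mm and grips with 3 to 60 N. Pads are 20 mm wide; open, the fingers measure 119 mm over their backs; the gripper's body (75 mm by 180 mm) begins 59 mm behind the grasp point.
Start: joints at [-1.444, 0.491, 1.559, -0, 1.092, -0.106], TCP at [144.211, -608.153, 214.661] pointing down, gripper open.
Joint ranges: [-3.1, 3.1], [-0.84, 2.19], [0.05, 2.79], [-1.13, 4.28], [0.06, 2.93], [-2.69, 2.69]. Speed limits (rad/s): [2.22, 2.22, 2.79, 3.14, 3.14, 3.14].

## Interface

Orientations are given as [roll, pitch, yaw] about the fixed x, y, z axes, in that order (R = Rz(yaw) Ry(pitch) Rx(roll)).
In Python, from cell import env gives the robot as it stands.
- The arm moves only by the shell command python3 -m inch 'ROWS'. ROWS is JSON, a list of rows, each a list of 7 numbers: the turn, a rotation vector about the tool's x, y, z in rad, then the shift along the tool's x, y, z in cm, then the closure, from -1 (fully open) to 1 (shut). A call has 1 to 20 rows; each row shifts and turns the commanded pose from where the row before left it, along the tool's axes as they then stand; what a row does not reach is not made up. A row lasts 1/8 s, in which the tool goes at most 62.5 mm and 10.7 degrees, less where a joint would pass 70% of its speed; a pose out of reach is approached as far as the arm can. A call with a gripper value outside its range is refused whole. The fingers move at their own pace and stop on an object; the grip force is fixed at half the most. Time passes only in rows, so rows that do not move let the fingers close. It gives the time, the measured TCP pose, the force, the opening and the grip force at its end, in the units of the state.
- env.state(): the state, without advancing time (a new reading comes with each control period).
- env.read_camera(name): name is "scene" or "top" or "wrist"; returns a dict with "img" (480x640x3 uint8, red, green, blue), "depth" (480x640 float32, mm along the optical axis (not along the pixel's ray), 0 where there is no reading), "fx", "fy", "cx", "cy" (pixels), "position" and "orientation" of the camera in the world. Camera axes: x right, y down, z forward; pixel columns grow to the right and rows downward; lengths in mm; the calibration is good to about 2 mm. A picture is of the moment at which its call begins.
- env.job_done(): hands the job in; it is judged then, once.
Trained networks look in a picture, given as the dict that the camera call returned (one of the last four; its "shot" number tells which), for a name from the list of things; names that differ only in an ending like _2 or _b are one class to them, and where a whole thing is asked for, a point or a joint stands for the part that bears it (a point fixed in the world has none). Each returns a list of dicts, best first, with "score" (0 to 1); they miss things now and then, are a little off and sometimes report something else, mostly with a low value. They report only what shows in the picture. A call takes as long as a camera call. They do not tell look-alikes from the thing itself.
- env.find_in(picture, target): "centre" ([x, y, z] in mm, in the coordinates of the camera as it stood for that picture, good to about 4 mm: the middle of the surface that is visible of it).
- env.trace(picture, target): "mask" (480x640 bool, what is visible of it).
The state is a dict: "t": time; "joints": joint angles; "qvel": joint speeds; "tau": joint torques, N m; "eef_pos": TCP position; "tcp_rot": TCP orientation; "ft_force": force on the tool from outside, world axes, zero at the start; "moment": the same for the moment, N m; "opening": opening from 0.0 (shut) to 1.0 (fully open); "grip_force": force on a finger pad.
Only numpy, scipy, OpenCV 4.12 (cv2) and the standard library are available. Lean on these libraries where they do the work, as an engineer would, in place of code of your own. Each camera call takes 0.05 s, during which the arm holds its last target. There are 200 camera calls.

## Working session

There is one attempt and no reset: what is moved stays moved. The work goes in short steps, Python scripts to look and compute and a shell command to move; the robot and the scene stay as the last step left them, time stands still between calls to the robot, and variables do not carry over. Pictures are saved under pics/ and viewed, at most 10 in all, crops included, and the job is handed in when it is done.

```bash
ls; mkdir -p pics; cat > h.py <<'E'
import numpy as np, cv2
from scipy.spatial.transform import Rotation as R
from cell import env
def Rm(o):
    o=np.array(o,float)
    if o.shape==(3,3): return o
    return R.from_euler('xyz',o).as_matrix() if o.size==3 else R.from_quat(o).as_matrix()
def w(p,c): return Rm(p['orientation'])@np.array(c)+np.array(p['position'])
def cloud(p,m=None):
    d=p['depth']; v,u=np.mgrid[:480,:640]; ok=d>0
    if m is not None: ok&=m
    z=d[ok]; c=np.stack([(u[ok]-p['cx'])*z/p['fx'],(v[ok]-p['cy'])*z/p['fy'],z],1)
    return c@Rm(p['orientation']).T+np.array(p['position'])
def px(p,X):
    c=Rm(p['orientation']).T@(np.array(X)-np.array(p['position'])); return c[0]/c[2]*p['fx']+p['cx'],c[1]/c[2]*p['fy']+p['cy']
def save(n,img): cv2.imwrite('pics/'+n,img[:,:,::-1])
E
python3 - <<'E'
from h import *
np.set_printoptions(precision=1,suppress=True)
p=env.read_camera('top'); print(p['position'],p['orientation'],p['fx'])
save('top.png',p['img'])
for n in ['sander','dial','dial_pointer','mark','stop_face','rest','moulding','glue','cork_block','driver']:
    for f in env.find_in(p,n)[:4]: 
        X=w(p,f['centre']); print(n,round(f['score'],2),X,np.round(px(p,X)))
print(env.state())
E
```

```text
pics
[ 135.9  -75.7 1618.1] [-2.9 -0.  -1.5] 590.2587871432163
sander 0.62 [590.1  96.7 109.9] [283. 187.]
dial 0.67 [617.3 -76.1  95.5] [348. 186.]
dial_pointer 0.76 [618.8 -74.5  94.1] [348. 185.]
dial_pointer 0.37 [ 442.5 -306.8   96.1] [430. 258.]
mark 0.57 [587.6  94.6 107.6] [284. 189.]
stop_face 0.67 [592.5  94.1 108.8] [284. 187.]
stop_face 0.58 [616.5 -73.6  94.6] [348. 186.]
rest 0.97 [ 425.3 -302.6   29. ] [424. 268.]
moulding 0.83 [ 331.5 -541.6   22.4] [510. 312.]
moulding 0.76 [354.1 -82.7  28. ] [341. 286.]
glue 0.84 [ 650.2 -298.7  102.8] [432. 181.]
cork_block 0.61 [370.2 277.4  25.1] [210. 267.]
driver 0.79 [466.7 423.6  21.5] [163. 227.]
{'t': 0.55, 'joints': array([-1.4,  0.5,  1.6,  0. ,  1.1, -0.1]), 'qvel': array([-0.,  0., -0.,  0., -0., -0.]), 'tau': array([ -0. , -61.2, -25.8,   0.1,   0. ,  -0. ]), 'eef_pos': array([ 144.2, -608.2,  214.7]), 'tcp_rot': array([ 3.1, -0. ,  0.2]), 'ft_force': array([0.2, 0.2, 0.8]), 'moment': array([ 0.1, -0. ,  0. ]), 'grip_force': 0.0, 'opening': 0.9989851961065696}
```

View pics/top.png

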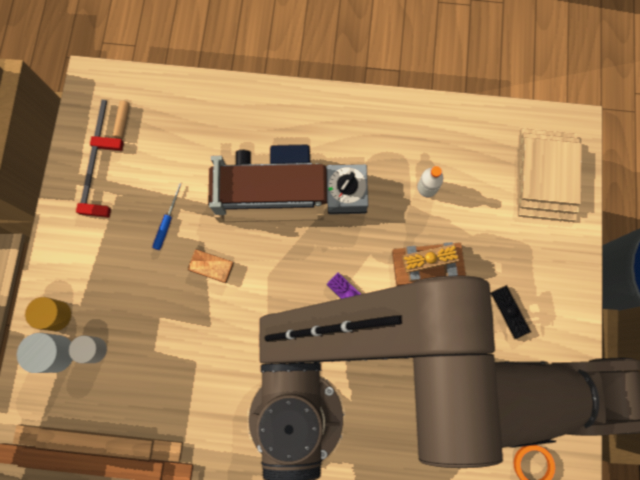

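The moulding-shaped things are the gold one on the rest at (428,258), the black one at (510,312) and the purple one at (342,286). The gold one fits, because it is gilded and lies on the rest. I'll confirm it in an enlarged crop and measure.

```bash
python3 - <<'E'
from h import *
np.set_printoptions(precision=2,suppress=True)
p=env.read_camera('top'); im=p['img']
a=cv2.resize(im[220:300,380:480],(400,320),interpolation=3)
b=cv2.resize(im[150:220,310:398],(400,320),interpolation=3)
save('crop1.png',np.hstack([a,b]))
print(p['orientation'])
hsv=cv2.cvtColor(im,cv2.COLOR_RGB2HSV)
C=np.zeros((480,640,3)); C[p['depth']>0]=cloud(p)
def rect(m,name):
    P=C[m]; r=cv2.minAreaRect(P[:,:2].astype(np.float32)); bp=cv2.boxPoints(r)
    print(name,m.sum(),'c',np.array(r[0]),'size',np.array(r[1]),'ang',r[2],'z med',np.median(P[:,2]),np.percentile(P[:,2],[5,95]))
    e=[bp[1]-bp[0],bp[2]-bp[1]]; e=max(e,key=np.linalg.norm); print('  long dir deg',np.degrees(np.arctan2(e[1],e[0])))
Z=C[:,:,2]; X=C[:,:,0];Y=C[:,:,1]
roi=(X>480)&(X<720)&(Y>-150)&(Y<300)
op=lambda m: cv2.morphologyEx(m.astype(np.uint8),cv2.MORPH_OPEN,np.ones((3,3)))>0
belt=roi&(abs(Z-120)<6)&(hsv[:,:,0]<15)&(hsv[:,:,1]>90)&(im[:,:,0]<140)
rect(op(belt),'belt')
stop=roi&(abs(Z-147)<8); rect(op(stop),'stop')
pod=roi&(abs(Z-86)<6)&(Y<0); rect(op(pod),'pod')
dialt=roi&(Y<0)&(Z>118);rect(dialt,'dialbar')
roi2=(X>330)&(X<530)&(Y>-430)&(Y<-180)
rect(op(roi2&(Z>80)),'mould')
rect(op(roi2&(Z>84)&(Z<98)),'slabtop')
rect(op(roi2&(Z>15)),'rest')
gr=roi&(hsv[:,:,0]>40)&(hsv[:,:,0]<85)&(hsv[:,:,1]>60)&(Y<0)
rd=roi&((hsv[:,:,0]<8)|(hsv[:,:,0]>172))&(hsv[:,:,1]>110)&(Y<-30)&(im[:,:,0]>120)
for n,m in(('green',gr),('red',rd)): print(n,m.sum(),C[m].mean(0) if m.any() else '')
E
```

```text
[-2.92 -0.   -1.47]
belt 3104 c [596.81 127.15] size [101.76 277.66] ang 7.494993686676025 z med 120.03489357745605 [115.2 124.6]
  long dir deg -82.505005
stop 299 c [579.58 268.63] size [140.76  29.83] ang 7.229971408843994 z med 146.4365599208204 [141.24 152.33]
  long dir deg 7.2299666
pod 902 c [622.04 -73.46] size [120.72 109.12] ang 7.574913024902344 z med 85.15415896158481 [81.17 90.24]
  long dir deg 7.5749097
dialbar 207 c [606.95 -40.82] size [91.63 94.52] ang 83.88728332519531 z med 123.69594264471152 [118.75 130.66]
  long dir deg -6.112715
mould 947 c [ 443.85 -310.1 ] size [ 47.97 141.34] ang 18.439838409423828 z med 95.36087159749263 [ 86.57 103.95]
  long dir deg -71.560165
slabtop 300 c [ 443.98 -309.55] size [ 47.36 139.55] ang 18.462753295898438 z med 92.22255894880038 [86.53 97.51]
  long dir deg -71.53725
rest 2345 c [ 442.   -317.55] size [100.73 192.  ] ang 12.063135147094727 z med 67.88657156584873 [ 24.96 101.82]
  long dir deg -77.93686
green 16 [606.56 -27.5   88.27]
red 5 [592.25 -56.25  91.48]
```

View pics/crop1.png

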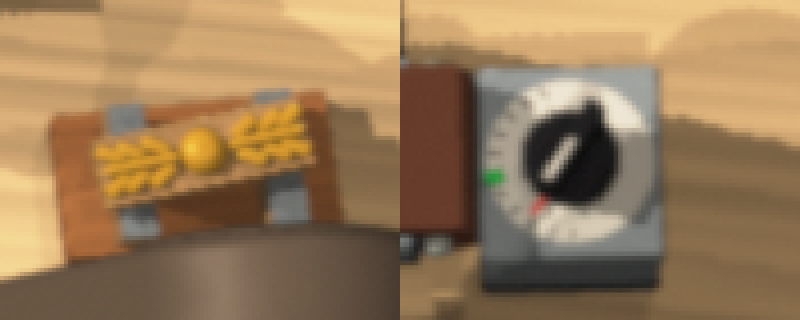

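The left crop shows the gilded gold-leaf moulding on the wooden rest, so that's the one. In the right crop the red pointer is at about (540,205) and the green mark at about (493,178), some 40° further clockwise. I'll move over the dial next and look from close by.

```bash
cat >> h.py <<'E'
def go(x,y,z,yawdeg,sym=True):
    s=env.state(); Rt=R.from_euler('xyz',s['tcp_rot']); M=Rt.as_matrix()
    print('pos',s['eef_pos'].round(1),'rpy deg',np.degrees(s['tcp_rot']).round(1),'q',s['joints'].round(2))
    for k in ((0,180) if sym else (0,)):
        T=R.from_euler('xyz',[180,0,yawdeg+k],degrees=True)
        print(' yaw',yawdeg+k,'turn rotvec',(Rt.inv()*T).as_rotvec().round(3),'shift BEFORE turn cm',(M.T@(np.array([x,y,z])-s['eef_pos'])/10).round(2),'AFTER',(T.as_matrix().T@(np.array([x,y,z])-s['eef_pos'])/10).round(2))
E
python3 - <<'E'
from h import *
s=env.state(); print(s['eef_pos'],np.degrees(s['tcp_rot']))
go(610,-80,290,7.3)
go(610,-80,290,97.3)
p=env.read_camera('wrist'); print(p['position'],np.degrees(p['orientation']),p['fx'])
E
```

```text
[ 144.24106176 -608.13737246  214.67823728] [1.79994030e+02 4.17434854e-04 1.33404005e+01]
pos [ 144.2 -608.1  214.7] rpy deg [180.    0.   13.3] q [-1.44  0.49  1.56  0.    1.09 -0.11]
 yaw 7.3 turn rotvec [0.    0.    0.105] shift BEFORE turn cm [ 57.51 -40.64  -7.54] AFTER [ 52.91 -46.47  -7.53]
 yaw 187.3 turn rotvec [-0.     0.    -3.036] shift BEFORE turn cm [ 57.51 -40.64  -7.54] AFTER [-52.91  46.47  -7.53]
pos [ 144.2 -608.1  214.7] rpy deg [180.    0.   13.3] q [-1.44  0.49  1.56  0.    1.09 -0.11]
 yaw 97.3 turn rotvec [ 0.     0.    -1.465] shift BEFORE turn cm [ 57.51 -40.64  -7.54] AFTER [46.47 52.91 -7.53]
 yaw 277.3 turn rotvec [ 0.    -0.     1.676] shift BEFORE turn cm [ 57.51 -40.64  -7.54] AFTER [-46.47 -52.91  -7.53]
[ 226.31638373 -589.66753117  384.32209143] [ 1.62609720e+02 -9.03579737e-02 -7.66996192e+01] 389.6073086926257
```

```bash
python3 -m inch '[[0,0,0,0,0,-6,-1],[0,0,0,4.8,-3.4,-0.2,-1],[0,0,0,4.8,-3.4,-0.2,-1],[0,0,0,4.8,-3.4,-0.2,-1],[0,0,0,4.8,-3.4,-0.2,-1],[0,0,0,4.8,-3.4,-0.2,-1],[0,0,0,4.8,-3.4,-0.2,-1],[0,0,0,4.8,-3.4,-0.2,-1],[0,0,0,4.8,-3.4,-0.2,-1],[0,0,0,4.8,-3.4,-0.2,-1],[0,0,0,4.8,-3.4,-0.2,-1],[0,0,0,4.8,-3.4,0,-1],[0,0,0,4.8,-3.4,0,-1]]'
python3 -m inch '[[0,0,-0.18,0,0,0,-1],[0,0,-0.18,0,0,0,-1],[0,0,-0.18,0,0,0,-1],[0,0,-0.18,0,0,0,-1],[0,0,-0.18,0,0,0,-1],[0,0,-0.18,0,0,0,-1],[0,0,-0.18,0,0,0,-1],[0,0,-0.18,0,0,0,-1],[0,0,-0.18,0,0,0,-1],[0,0,-0.18,0,0,0,-1],[0,0,-0.18,0,0,0,-1],[0,0,-0.18,0,0,0,-1],[0,0,-0.18,0,0,0,-1],[0,0,0,0,0,0,-1]]'
python3 - <<'E'
from h import *
np.set_printoptions(precision=2,suppress=True)
p=env.read_camera('wrist'); im=p['img']; save('w1.png',im)
s=env.state(); print(s['t'],s['eef_pos'],np.degrees(s['tcp_rot']))
for n in ['dial','dial_pointer','mark']:
    for f in env.find_in(p,n)[:2]:
        X=w(p,f['centre']); print(n,round(f['score'],2),X,np.round(px(p,X)))
C=np.zeros((480,640,3)); C[p['depth']>0]=cloud(p); X,Y,Z=C[...,0],C[...,1],C[...,2]
hsv=cv2.cvtColor(im,cv2.COLOR_RGB2HSV)
roi=(X>520)&(X<700)&(Y>-150)&(Y<0)&(Z>75)&(Z<135)
gr=roi&(hsv[...,0]>40)&(hsv[...,0]<85)&(hsv[...,1]>70)
rd=roi&((hsv[...,0]<8)|(hsv[...,0]>172))&(hsv[...,1]>110)&(im[...,0]>110)&(Z<100)
for n,m in(('green',gr),('red',rd)):
    print(n,m.sum(),C[m].mean(0),cv2.minAreaRect(C[m][:,:2].astype(np.float32)))
bar=roi&(Z>124); print('bar',bar.sum(),C[bar].mean(0),cv2.minAreaRect(C[bar][:,:2].astype(np.float32)))
disc=roi&(im.max(2)<60)&(Z>91)&(Z<99); print('disc',disc.sum(),cv2.minEnclosingCircle(C[disc][:,:2].astype(np.float32)))
pod=roi&(abs(Z-85)<4);print('pod',cv2.minAreaRect(C[pod][:,:2].astype(np.float32)))
E
```

```text
t: 2.28
eef_pos: [611.6, -76.6, 294.8]
tcp_rot: [3.141, -0.0, 0.233]
ft_force: [0.4, -0.4, -0.0]
opening: 1.003
grip_force: 0.0
t: 4.03
eef_pos: [610.5, -78.3, 294.6]
tcp_rot: [-3.142, 0.0, 2.572]
ft_force: [-0.3, 0.2, 0.6]
opening: 1.004
grip_force: 0.0
4.075 [610.53 -78.26 294.64] [-180.      0.01  147.18]
dial 0.65 [620.09 -72.64  97.21] [330. 214.]
dial 0.35 [613.18  71.92 121.23] [471. 124.]
dial_pointer 0.68 [620.18 -70.33  97.26] [332. 213.]
green 104 [608.22 -29.77  89.11] ((608.4317016601562, -29.981727600097656), (8.339177131652832, 11.055516242980957), 15.151276588439941)
red 50 [592.92 -57.74  90.25] ((593.0999145507812, -57.71106719970703), (3.8603827953338623, 10.950785636901855), 58.88736343383789)
bar 872 [623.11 -72.94 126.48] ((623.8137817382812, -73.22049713134766), (13.886685371398926, 55.22940444946289), 62.841190338134766)
disc 1749 ((611.9791259765625, -44.914791107177734), 58.85769271850586)
pod ((622.771240234375, -63.35291290283203), (119.981201171875, 130.11700439453125), 6.899870872497559)
```

View pics/w1.png

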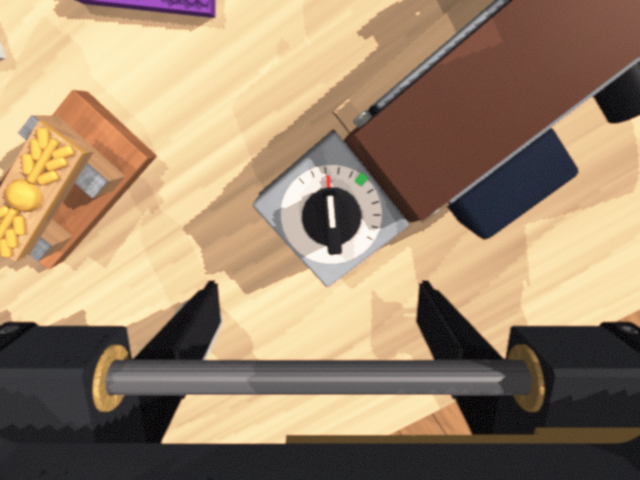

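The wrist view shows the dial at (332,214), with the red pointer up at (328,182) and the green mark at (361,180). The bar points along 153° in the world and the mark lies at about 109.5°. So I'll align, descend, grip and turn about 43.5° clockwise.

```bash
python3 - <<'E'
from h import *
go(623.3,-73,98,153,False)
E
```

```text
pos [610.5 -78.2 294.6] rpy deg [-180.     0.   147.2] q [-0.23  0.41  1.47 -0.    1.26 -1.23]
 yaw 153 turn rotvec [-0.   0.  -0.1] shift BEFORE turn cm [-0.79  1.13 19.66] AFTER [-0.9   1.05 19.66]
```

```bash
python3 -m inch '[[0,0,-0.1,0,0,0,-0.05],[0,0,0,-0.9,1.05,4,-0.05],[0,0,0,0,0,5,-0.05],[0,0,0,0,0,5,-0.05],[0,0,0,0,0,3.6,-0.05],[0,0,0,0,0,2,0.3],[0,0,0,0,0,0,0.6],[0,0,0,0,0,0,0.6],[0,0,0,0,0,0,0.6]]'
python3 -m inch '[[0,0,0,0,0,0,0.72],[0,0,0,0,0,0,0.72]]'
python3 -m inch '[[0,0,0,0,0,0,0.75],[0,0,0,0,0,0,0.75]]'
python3 -m inch '[[0,0,0,0,0,0,0.8],[0,0,0,0,0,0,0.8]]'
```

```text
t: 5.35
eef_pos: [623.5, -73.0, 99.1]
tcp_rot: [3.141, 0.001, 2.672]
ft_force: [-0.5, 0.3, 0.4]
opening: 0.211
grip_force: 0.0
t: 5.6
eef_pos: [624.0, -71.9, 99.1]
tcp_rot: [3.14, 0.001, 2.672]
ft_force: [3.4, 6.4, 0.4]
opening: 0.145
grip_force: 30.0
t: 5.85
eef_pos: [624.0, -71.9, 99.1]
tcp_rot: [3.14, 0.001, 2.672]
ft_force: [3.9, 7.0, 0.8]
opening: 0.144
grip_force: 30.0
t: 6.1
eef_pos: [624.0, -71.9, 99.1]
tcp_rot: [3.14, 0.001, 2.672]
ft_force: [2.6, 7.3, 0.2]
opening: 0.144
grip_force: 30.0
```

```bash
for i in 1; do python3 -m inch '[[0,0,0,0,0,0,0.713]]'; python3 -m inch '[[0,0,0,0,0,0,0.7115]]'; python3 -m inch '[[0,0,0,0,0,0,0.710]]'; python3 -m inch '[[0,0,0,0,0,0,0.706]]';  python3 -m inch '[[0,0,0,0,0,0,0.70]]'; python3 -m inch '[[0,0,0,0,0,0,0.69]]'; done | grep -E "opening|grip"
```

```text
opening: 0.147
grip_force: 22.0
opening: 0.149
grip_force: 17.4
opening: 0.15
grip_force: 13.1
opening: 0.148
grip_force: 3.8
opening: 0.15
grip_force: 3.4
opening: 0.151
grip_force: 2.7
```

Grip force is proportional near contact, about 3 N per 0.001 of closure, so the moulding can be gripped gently in small steps. Now I'll turn the dial.

```bash
python3 -m inch '[[0,0,0,0,0.13,0,0.75],[0,0,0,0,0,0,0.75],[0,0,0.13,0,0,0,0.75],[0,0,0.13,0,0,0,0.75],[0,0,0.13,0,0,0,0.75],[0,0,0.13,0,0,0,0.75],[0,0,0.13,0,0,0,0.75],[0,0,0.10,0,0,0,0.75],[0,0,0,0,0,0,0.75]]'
python3 -m inch '[[0,0,0,0,0,0,0.5],[0,0,0,0,0,0,0.3],[0,0,0,0,0,-3,0.2],[0,0,0,0,0,-5,0],[0,0,0,0,0,-5,-0.5],[0,0,0,0,0,-5,-1],[0,0,0,0,0,0,-1]]'
cat > dial.py <<'E'
from h import *
import sys
np.set_printoptions(precision=2,suppress=True)
p=env.read_camera('wrist'); im=p['img']; save(sys.argv[1],cv2.resize(im[100:320,180:480],(600,440),interpolation=3))
C=np.zeros((480,640,3)); C[p['depth']>0]=cloud(p); X,Y,Z=C[...,0],C[...,1],C[...,2]
hsv=cv2.cvtColor(im,cv2.COLOR_RGB2HSV)
roi=(X>520)&(X<700)&(Y>-150)&(Y<0)&(Z>75)&(Z<135)
gr=roi&(hsv[...,0]>40)&(hsv[...,0]<85)&(hsv[...,1]>70)
rd=roi&((hsv[...,0]<8)|(hsv[...,0]>172))&(hsv[...,1]>110)&(im[...,0]>110)&(Z<100)
bar=roi&(Z>123.5); r=cv2.minAreaRect(C[bar][:,:2].astype(np.float32)); c=np.array(r[0]); print('bar',r)
for n,m in(('green',gr),('red',rd)):
    d=C[m][:,:2].mean(0)-c; print(n,m.sum(),C[m].mean(0),np.hypot(*d),np.degrees(np.arctan2(d[1],d[0])))
E
python3 dial.py d1.png
```

```text
t: 7.98
eef_pos: [624.4, -71.6, 99.1]
tcp_rot: [3.14, 0.0, 1.923]
ft_force: [2.0, 4.7, 4.0]
opening: 0.146
grip_force: 30.0
t: 8.85
eef_pos: [624.8, -72.2, 282.4]
tcp_rot: [3.136, 0.004, 1.924]
ft_force: [0.6, -0.6, -1.1]
opening: 0.759
grip_force: 0.0
bar ((624.37890625, -73.16209411621094), (13.306758880615234, 55.7070198059082), 20.287994384765625)
green 121 [608.4  -29.58  88.83] 46.41859493317431 110.12887518586994
red 46 [611.85 -41.32  89.43] 34.213220711474264 111.47612706747185
```

View pics/d1.png

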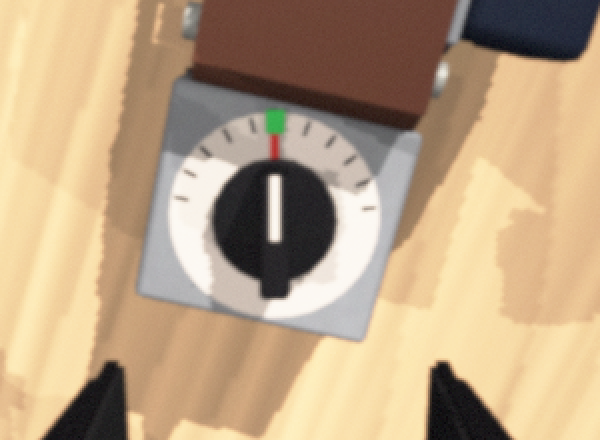

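The dial is done: in this view the red pointer at (275,147) lines up with the green mark at (275,122). Next is the moulding.

```bash
python3 - <<'E'
from h import *
go(444,-310,240,108.5,False)
E
```

```text
pos [624.  -72.  279.8] rpy deg [1.799e+02 1.000e-01 1.102e+02] q [-0.22  0.44  1.47 -0.    1.23 -0.57]
 yaw 108.5 turn rotvec [0.002 0.002 0.03 ] shift BEFORE turn cm [-16.11 -25.12   3.96] AFTER [-16.85 -24.62   3.98]
```

```bash
python3 -m inch '[[0,0,0.03,0,0,0,-1],[0,0,0,-3.4,-4.9,0,-1],[0,0,0,-3.4,-4.9,0,-1],[0,0,0,-3.4,-4.9,0,-1],[0,0,0,-3.4,-4.9,0,-1],[0,0,0,-3.3,-5,0,-1],[0,0,0,0,0,4,-1],[0,0,0,0,0,0,-1],[0,0,0,0,0,0,-1]]'
cat > m.py <<'E'
from h import *
import sys
np.set_printoptions(precision=2,suppress=True)
p=env.read_camera('wrist'); im=p['img']; save(sys.argv[1],im)
C=np.zeros((480,640,3)); C[p['depth']>0]=cloud(p); X,Y,Z=C[...,0],C[...,1],C[...,2]
roi=(X>340)&(X<540)&(Y>-420)&(Y<-200)
o=lambda m: cv2.morphologyEx(m.astype(np.uint8),cv2.MORPH_OPEN,np.ones((3,3)))>0
def rc(n,m): print(n,m.sum(),cv2.minAreaRect(C[m][:,:2].astype(np.float32)),np.median(C[m][:,2]))
rc('all',o(roi&(Z>82)&(Z<108))); rc('slab',o(roi&(Z>88)&(Z<96)))
for b in env.trace(p,'moulding')[:2]: print(b['score']); rc('trace',b['mask']&roi&(Z>82)&(Z<110))
rc('bearers',o(roi&(abs(Z-70)<3)))
E
python3 m.py m1.png; python3 -c "
from h import *
go(444,-310,73,108.5,False)"
```

```text
t: 10.02
eef_pos: [444.5, -309.7, 239.0]
tcp_rot: [-3.141, -0.0, 1.893]
ft_force: [0.5, -0.7, -0.1]
opening: 0.999
grip_force: 0.0
all 8798 ((445.8570861816406, -310.77099609375), (46.275108337402344, 139.45404052734375), 18.310022354125977) 96.27689031964186
slab 3949 ((445.8570861816406, -310.77099609375), (46.275108337402344, 139.45404052734375), 18.310022354125977) 91.73536450545913
0.96
trace 8777 ((445.8575134277344, -310.772216796875), (46.275108337402344, 139.4514617919922), 18.310022354125977) 96.28686215972402
0.89
trace 0 ((0.0, 0.0), (0.0, 0.0), 0.0) nan
bearers 2370 ((443.2762756347656, -317.8775634765625), (90.1032943725586, 124.394775390625), 11.561654090881348) 69.6811153731343
pos [ 444.8 -309.7  239.5] rpy deg [1.800e+02 1.000e-01 1.085e+02] q [-0.73  0.35  1.73 -0.    1.06 -1.05]
 yaw 108.5 turn rotvec [0.001 0.001 0.   ] shift BEFORE turn cm [ 1.000e-02 -9.000e-02  1.665e+01] AFTER [-1.000e-02 -8.000e-02  1.665e+01]
  return _methods._mean(a, axis=axis, dtype=dtype,
  ret = ret.dtype.type(ret / rcount)
```

View pics/m1.png

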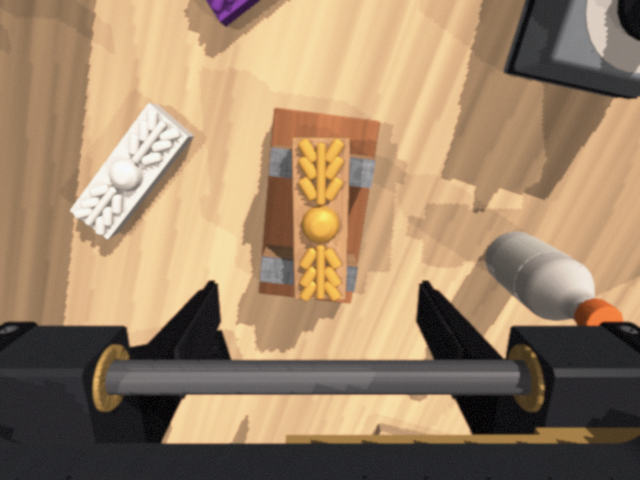

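The wrist view shows the gilded moulding on the rest at (321,220) and a white look-alike at (130,172). I'll descend over the gilded one and close in small steps.

```bash
python3 -m inch '[[0,0,0,-0.03,0.05,4.5,-0.6],[0,0,0,0,0,4.5,-0.4],[0,0,0,0,0,4,-0.25],[0,0,0,0,0,2,-0.25],[0,0,0,0,0,1.5,-0.2],[0,0,0,0,0,0.15,-0.15],[0,0,0,0,0,0,-0.12],[0,0,0,0,0,0,-0.1],[0,0,0,0,0,0,-0.08],[0,0,0,0,0,0,-0.06],[0,0,0,0,0,0,-0.05],[0,0,0,0,0,0,-0.04],[0,0,0,0,0,0,-0.03],[0,0,0,0,0,0,-0.02],[0,0,0,0,0,0,-0.01],[0,0,0,0,0,0,0.0],[0,0,0,0,0,0,0.01],[0,0,0,0,0,0,0.015]]'
python3 -m inch '[[0,0,0,0,0,0,0.02],[0,0,0,0,0,0,0.024],[0,0,0,0,0,0,0.026]]'

```

```text
t: 12.38
eef_pos: [444.6, -310.2, 72.1]
tcp_rot: [3.142, 0.0, 1.893]
ft_force: [1.7, -0.3, 0.8]
opening: 0.492
grip_force: 0.6
t: 12.75
eef_pos: [444.6, -310.1, 72.1]
tcp_rot: [-3.142, 0.0, 1.893]
ft_force: [0.9, 0.4, 0.4]
opening: 0.491
grip_force: 0.6
```

```bash
(python3 -m inch '[[0,0,0,0,0,-0.08,0.028],[0,0,0,0,0,0,0.029]]'; python3 -m inch '[[0,0,0,0,0,0,0.030],[0,0,0,0,0,0,0.030]]';python3 -m inch '[[0,0,0,0,0,0,0.031],[0,0,0,0,0,0,0.031]]';python3 -m inch '[[0,0,0,0,0,0,0.032],[0,0,0,0,0,0,0.032]]') | grep -vE "rot"
```

```text
t: 13.0
eef_pos: [444.6, -310.1, 73.0]
ft_force: [1.2, 1.1, 0.6]
opening: 0.483
grip_force: 0.4
t: 13.25
eef_pos: [444.6, -310.1, 73.0]
ft_force: [1.1, 1.4, 0.7]
opening: 0.482
grip_force: 0.4
t: 13.5
eef_pos: [444.7, -310.1, 73.0]
ft_force: [0.3, 0.5, 0.6]
opening: 0.484
grip_force: 0.6
t: 13.75
eef_pos: [444.6, -310.1, 73.0]
ft_force: [0.5, 0.6, 0.7]
opening: 0.487
grip_force: 0.8
```

```bash
(python3 -m inch '[[0,0,0,0,0,0,0.033],[0,0,0,0,0,0,0.033]]'; python3 -m inch '[[0,0,0,0,0,0,0.034],[0,0,0,0,0,0,0.034]]') | grep -vE "rot"
```

```text
t: 14.0
eef_pos: [444.7, -310.1, 73.0]
ft_force: [2.7, 0.3, 1.4]
opening: 0.485
grip_force: 1.4
t: 14.25
eef_pos: [444.7, -310.1, 73.0]
ft_force: [1.8, 1.7, 1.9]
opening: 0.482
grip_force: 4.0
```

```bash
(python3 -m inch '[[0,0,0,0,0,0,0.035],[0,0,0,0,0,0,0.035]]'; python3 -m inch '[[0,0,0,0,0,0,0.0353],[0,0,0,0,0,-0.3,0.0353],[0,0,0,0,0,-0.5,0.0353],[0,0,0,0,0,-1,0.0353]]') | grep -vE "rot"
```

```text
t: 14.5
eef_pos: [444.6, -310.1, 72.9]
ft_force: [2.6, 0.7, 1.8]
opening: 0.483
grip_force: 6.7
t: 15.0
eef_pos: [444.3, -310.0, 91.2]
ft_force: [0.5, -0.2, -2.3]
opening: 0.481
grip_force: 7.4
```

Holding at 7.4 N. Now lift and carry it over the belt, gently.

```bash
python3 -m inch '[[0,0,0,0,0,-2,0.0353],[0,0,0,0,0,-3,0.0353],[0,0,0,0,0,-3.5,0.0353],[0,0,0,0.6,0.4,-3,0.0353],[0,0,0,1.6,1.1,-1.4,0.0353],[0,0,0,2.6,1.9,0,0.0353],[0,0,0,3.5,2.5,0,0.0353],[0,0,0,3.5,2.5,0,0.0353],[0,0,0,3.5,2.5,0,0.0353],[0,0,0,3.5,2.5,0,0.0353],[0,0,0,3.5,2.5,0,0.0353],[0,0,0,3.5,2.5,0,0.0353],[0,0,0,3.5,2.5,0,0.0353],[0,0,0,3.5,2.5,0,0.0353],[0,0,0,3.5,2.5,0,0.0353],[0,0,0,3.3,2.4,0,0.0353],[0,0,0,2.6,1.9,0,0.0353],[0,0,0,1.4,1,0,0.0353],[0,0,0,0.3,0.2,0,0.0353],[0,0,0,0,0,0,0.0353]]'
python3 -m inch '[[0,0,0.07,0,0,0,0.0353],[0,0,0.075,0,0,0,0.0353],[0,0,0.05,0,0,0,0.0353],[0,0,0,0,0,0,0.0353],[0,0,0,0,0,0,0.0353]]'
cat > b.py <<'E'
from h import *
import sys
np.set_printoptions(precision=2,suppress=True)
p=env.read_camera('wrist'); im=p['img']; save(sys.argv[1],im)
C=np.zeros((480,640,3)); C[p['depth']>0]=cloud(p); X,Y,Z=C[...,0],C[...,1],C[...,2]
roi=(X>450)&(X<720)&(Y>100)&(Y<330)
o=lambda m: cv2.morphologyEx(m.astype(np.uint8),cv2.MORPH_OPEN,np.ones((3,3)))>0
def rc(n,m): 
    if m.any(): print(n,m.sum(),cv2.minAreaRect(C[m][:,:2].astype(np.float32)),np.median(C[m][:,2]))
hsv=cv2.cvtColor(im,cv2.COLOR_RGB2HSV)
rc('belt',o(roi&(abs(Z-120)<3.5)&(hsv[...,0]<15)&(hsv[...,1]>90)&(im[...,0]<150)))
rc('stoptop',o(roi&(abs(Z-147)<3.5)))
s=env.state(); print(s['eef_pos'],np.degrees(s['tcp_rot']),s['grip_force'],s['ft_force'],s['joints'])
tb=s['eef_pos'][2]-3
rc('mouldtop',o((Z>tb+25)&(Z<tb+37)&(abs(X-s['eef_pos'][0])<100)&(abs(Y-s['eef_pos'][1])<90)&(hsv[...,1]>80)))
E
python3 b.py b1.png
```

```text
t: 17.5
eef_pos: [603.2, 205.2, 219.7]
tcp_rot: [-3.141, 0.0, 1.893]
ft_force: [0.1, -0.6, -2.3]
opening: 0.486
grip_force: 7.4
t: 18.12
eef_pos: [603.5, 205.1, 220.0]
tcp_rot: [3.142, 0.0, 1.698]
ft_force: [-0.1, -0.3, -3.2]
opening: 0.484
grip_force: 7.4
belt 7226 ((589.8260498046875, 196.023681640625), (99.27838134765625, 186.3661651611328), 7.00307559967041) 119.65828564289271
stoptop 5592 ((580.8340454101562, 269.7084045410156), (140.3891143798828, 29.201295852661133), 7.248331546783447) 146.74001549113132
[603.52 205.25 219.98] [180.     0.01  97.3 ] 7.397612482309341 [-0.11 -0.28 -2.26] [ 0.22  0.5   1.52 -0.    1.12  0.1 ]
mouldtop 14781 ((602.2658081054688, 210.0147705078125), (35.99225997924805, 126.64387512207031), 7.34163761138916) 244.95247113221157
```

View pics/b1.png

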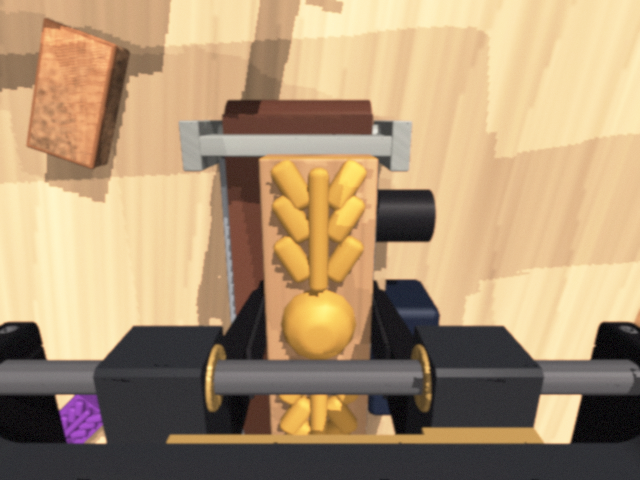

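The wrist view shows the moulding over the belt, gilded side up, with its front end at row 157 and the steel stop at row 145, parallel to it. I'll back off, lower to just above the belt, then approach the stop.

```bash
python3 -c "
from h import *
go(591.4,183.6,126,97.2,False)"
```

```text
pos [603.5 205.3 220. ] rpy deg [180.    0.   97.3] q [ 0.22  0.5   1.52 -0.    1.12  0.1 ]
 yaw 97.2 turn rotvec [0.    0.    0.002] shift BEFORE turn cm [-1.99 -1.48  9.4 ] AFTER [-2.   -1.47  9.4 ]
```

```bash
python3 -m inch '[[0,0,0.002,-1,-0.7,0,0.0353],[0,0,0,-1,-0.77,0,0.0353],[0,0,0,0,0,2,0.0353],[0,0,0,0,0,2.5,0.0353],[0,0,0,0,0,2.3,0.0353],[0,0,0,0,0,1.3,0.0353],[0,0,0,0,0,0.8,0.0353],[0,0,0,0,0,0.4,0.0353],[0,0,0,0,0,0.1,0.0353],[0,0,0,0,0,0,0.0353]]'
python3 b.py b2.png
```

```text
t: 19.42
eef_pos: [591.7, 184.1, 126.3]
tcp_rot: [3.141, 0.0, 1.696]
ft_force: [-0.3, 0.1, -2.5]
opening: 0.484
grip_force: 7.4
belt 28694 ((590.1094360351562, 193.08331298828125), (99.89535522460938, 192.66921997070312), 7.095221042633057) 119.64677251102881
stoptop 29879 ((589.4069213867188, 203.2200164794922), (140.84983825683594, 164.00567626953125), 7.276002407073975) 146.30149631922393
[591.65 184.07 126.34] [179.96   0.    97.17] 7.396799996495247 [ 0.86 -0.61 -2.18] [ 0.2   0.58  1.66 -0.    0.9   0.07]
mouldtop 14740 ((590.3515625, 189.3946533203125), (35.74238967895508, 125.86775207519531), 7.083951473236084) 151.27241507072875
```

View pics/b2.png

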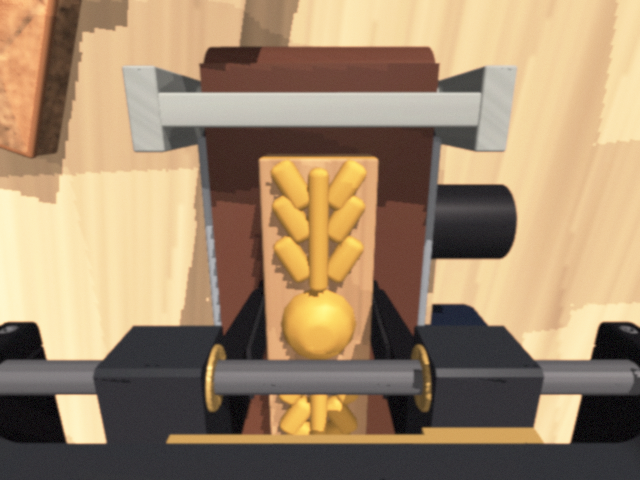

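It is well centred: the belt spans columns 212–425 and the moulding 262–376. I'll measure the gap to the stop.

```bash
cat > gap.py <<'E'
from h import *
p=env.read_camera('wrist'); C=np.zeros((480,640,3)); C[p['depth']>0]=cloud(p)
t=np.radians(7.15); O=np.array([596.8,140.9])
d=C[...,:2]-O; lx=d[...,0]*np.cos(t)+d[...,1]*np.sin(t); ly=-d[...,0]*np.sin(t)+d[...,1]*np.cos(t); Z=C[...,2]
st=(abs(Z-147)<2.5)&(abs(lx)<50)&(ly>105)&(ly<160); print('stop top ly',np.percentile(ly[st],[1,5,50,95]))
sl=(Z>138)&(Z<149)&(abs(lx)<26)&(ly>75)&(ly<138)
h=p['img'].astype(int); sl&=(h[...,0]-h[...,2]>40); print('mould front',np.percentile(ly[sl],[50,95,99,100]),'lx',np.percentile(lx[sl],[1,50,99]))
b=(abs(Z-120)<3)&(h[...,0]-h[...,2]>15)&(h[...,0]<150)&(ly>60)&(ly<115)&(abs(lx)<65); print('belt lx',np.percentile(lx[b],[.5,99.5]),'max ly',np.percentile(ly[b],99.5))
print(env.state()['ft_force'],env.state()['eef_pos'])
E
python3 gap.py
```

```text
stop top ly [106.19981968 109.37278322 129.09320574 135.18628446]
mould front [ 98.10919339 112.07370981 112.35274574 112.47485972] lx [-23.0444666   -0.86523407  22.42233749]
belt lx [-49.50569694  49.72222871] max ly 114.71915123132663
[ 0.14917022 -0.07688732 -2.15471469] [591.61685275 184.05997021 126.30372003]
```

```bash
(python3 -m inch '[[0,0,0,0.3,0,0.1,0.0353],[0,0,0,0.4,0,0.05,0.0353],[0,0,0,0.2,0,0,0.0353],[0,0,0,0,0,0,0.0353]]'; python3 -m inch '[[0,0,0,0.06,0,0,0.0353],[0,0,0,0.06,0,0,0.0353],[0,0,0,0,0,0,0.0353]]';python3 -m inch '[[0,0,0,0.05,0,0,0.0353],[0,0,0,0.05,0,0,0.0353],[0,0,0,0,0,0,0.0353]]')|grep -E "pos|force"
```

```text
eef_pos: [590.3, 193.1, 124.3]
ft_force: [1.2, -0.1, -2.6]
grip_force: 7.4
eef_pos: [590.2, 194.1, 124.4]
ft_force: [-0.6, 1.0, -2.3]
grip_force: 7.4
eef_pos: [590.1, 195.2, 124.4]
ft_force: [-0.2, 0.1, -2.6]
grip_force: 7.4
```

```bash
(for i in 1; do python3 -m inch '[[0,0,0,0.05,0,0,0.0353],[0,0,0,0,0,0,0.0353]]'; python3 -m inch '[[0,0,0,0.05,0,0,0.0353],[0,0,0,0,0,0,0.0353]]';  done; )|grep -E "pos|force"; python3 gap.py
```

```text
eef_pos: [590.0, 195.6, 124.4]
ft_force: [0.0, -0.1, -2.5]
grip_force: 7.4
eef_pos: [590.0, 195.7, 124.4]
ft_force: [1.0, -5.1, -2.6]
grip_force: 7.4
stop top ly [105.84163827 108.56557092 128.18197187 135.22894748]
mould front [102.13879296 122.23635558 123.36386985 124.1691111 ] lx [-23.04970013  -0.2380074   22.12245409]
belt lx [-49.53457819  49.67000436] max ly 114.78275000488347
[ 0.0566596  -4.49768713 -1.58230495] [590.04133904 195.67147228 124.42183676]
```

Contact with the stop, about 5 N. I'll relax slightly and lower onto the belt.

```bash
(python3 -m inch '[[0,0,0,-0.02,0,0.04,0.0353],[0,0,0,0,0,0.03,0.0353],[0,0,0,0,0,0,0.0353]]'; python3 -m inch '[[0,0,0,0,0,0.03,0.0353],[0,0,0,0,0,0,0.0353]]'; python3 -m inch '[[0,0,0,0,0,0.02,0.0353],[0,0,0,0,0,0,0.0353]]'; )|grep -E "pos|force"
```

```text
eef_pos: [590.0, 195.7, 123.8]
ft_force: [-0.3, -5.0, -0.6]
grip_force: 7.4
eef_pos: [590.1, 195.7, 123.6]
ft_force: [0.5, -5.7, 0.9]
grip_force: 7.4
eef_pos: [590.1, 195.8, 123.6]
ft_force: [-0.8, -4.9, 2.2]
grip_force: 7.4
```

```bash
(python3 -m inch '[[0,0,0,-0.03,0,0,0.0353],[0,0,0,0,0,0,0.0353]]'; python3 -m inch '[[0,0,0,0,0,0.02,0.0353],[0,0,0,0,0,0,0.0353]]'; )|grep -E "pos|force"
```

```text
eef_pos: [590.1, 195.8, 123.5]
ft_force: [-1.1, -2.5, 4.0]
grip_force: 7.4
eef_pos: [590.1, 195.9, 123.1]
ft_force: [-1.0, -1.4, 2.7]
grip_force: 7.4
```

```bash
(python3 -m inch '[[0,0,0,0,0,0.02,0.0353],[0,0,0,0,0,0,0.0353]]'; python3 -m inch '[[0,0,0,0,0,0,0.0345],[0,0,0,0,0,0,0.0335],[0,0,0,0,0,0,0.0325],[0,0,0,0,0,0,0.0315],[0,0,0,0,0,0,0.03],[0,0,0,0,0,0,0.03]]' )|grep -E "pos|force|opening"
```

```text
eef_pos: [590.1, 195.9, 123.0]
ft_force: [-1.2, -0.3, 4.7]
opening: 0.48
grip_force: 7.4
eef_pos: [589.9, 195.5, 122.6]
ft_force: [1.3, 1.1, -0.5]
opening: 0.484
grip_force: 0.5
```

```bash
python3 -m inch '[[0,0,0,0,0,0,0.02],[0,0,0,0,0,0,0.01],[0,0,0,0,0,0,-0.02],[0,0,0,0,0,0,-0.06],[0,0,0,0,0,0,-0.12],[0,0,0,0,0,0,-0.2],[0,0,0,0,0,0,-0.3],[0,0,0,0,0,0,-0.3],[0,0,0,0,0,-1,-0.3],[0,0,0,0,0,-2.5,-0.3],[0,0,0,0,0,-4,-0.3],[0,0,0,0,0,-5,-0.3],[0,0,0,0,0,-3,-0.3],[0,0,0,0,0,0,-0.3]]'
python3 gap.py; python3 b.py b3.png
```

```text
t: 25.45
eef_pos: [590.6, 195.8, 280.9]
tcp_rot: [3.137, -0.0, 1.696]
ft_force: [0.0, 0.7, -1.4]
opening: 0.649
grip_force: 0.0
stop top ly [105.51133725 107.71525495 127.61345177 134.85306692]
mould front [100.76123342 121.48637814 122.99546549 124.00959478] lx [-22.82507795  -0.12220899  22.26386947]
belt lx [-49.40046311  49.58055001] max ly 114.64039233393372
[-0.60514759  0.0098715  -0.52600025] [590.0200361  195.64192485 278.8393775 ]
belt 12519 ((590.3766479492188, 191.34405517578125), (99.23653411865234, 194.8538055419922), 7.001908779144287) 119.71735225763985
stoptop 8407 ((589.1156005859375, 205.1566162109375), (140.12966918945312, 159.85031127929688), 7.126985549926758) 147.07120693035807
[589.68 195.55 277.6 ] [-179.99    0.01   97.16] 0.0 [ 0.39 -0.04 -0.63] [ 0.21  0.43  1.48 -0.    1.22  0.09]
```

View pics/b3.png

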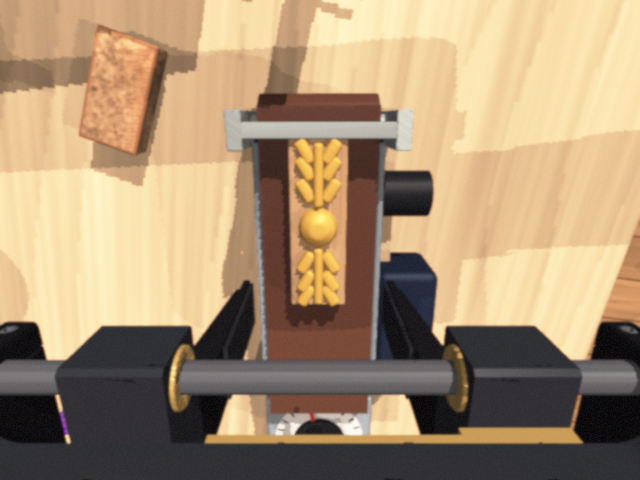

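The moulding lies at (318,222), gilded side up, centred on the belt. Its end is at the stop (row 138) and the gripper is clear, so I'm handing in.

```bash
python3 -c "
from h import *
print(env.job_done())"
```

```text
the job is handed in; nothing more can be done
None
```

The job is handed in: I set the dial's red pointer to the green mark, then laid the moulding gilded side up along the middle of the belt with its end against the steel stop. The highest grip reading on it was 7.4 N and the highest contact reading about 6 N; the handover gave no verdict.

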